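Release the latched dust-gate key

TASK

One of the four identical keys on the dust extractor's key box was left latched down. Tap each key lightly and singly with a fingertip, working along the row from the left end to the right end (left and right as the robot faces the box), to feel which one sits low and firm instead of springy; only after all four taps press that key firmly, nearly home, so that it releases and springs up, and leave all four keys standing up. Do not push a springy key home while looking for it, and do not pick up, knock or shift the things lying on and around the box.

Things in the scene. Friction and masses are not known exactly. Their poses are not given: they have to be found in the camera images.
- keybox: grey steel key box of the dust extractor, fixed to the table: 160 (its x) x 300 (its y) x 55 mm high, origin at the centre of its underside. four identical white keys stand in a row along its y axis, 60 mm apart (at its y = +90, +30, -30, -90 mm), the row 20 mm off the lid's middle line towards the robot (its x = -20 mm). The box's yaw varies up to 0.4 rad either way; its +y end is always the left end as the robot faces it.
- travel1 (a joint): travel of the first key (leftmost) (left and right as the robot faces the box): 0 standing up, grows as it goes down, 0.010 m fully home. A free key is sprung: it starts to give at 2 N, takes 0.9 N more per mm (11 N fully home) and comes straight back up. The latched key is held nearly 4 mm down, feels firm up to about 5.5 N, then yields; pushed 4 to 5 mm deeper than that (nearly home, 10 to 13 N) its latch lets go, and it springs up when let go of.
- key1: the first key (leftmost), a white block 34 x 34 mm with a flat top; its own origin is 75 mm straight below the top's centre (on the table's level while the key stands up), axes as the box's. The top of a key standing up is 20 mm above the box's lid and 75 mm above the table.
- travel2 (a joint): travel of the second key (left and right as the robot faces the box): 0 standing up, grows as it goes down, 0.010 m fully home. A free key is sprung: it starts to give at 2 N, takes 0.9 N more per mm (11 N fully home) and comes straight back up. The latched key is held nearly 4 mm down, feels firm up to about 5.5 N, then yields; pushed 4 to 5 mm deeper than that (nearly home, 10 to 13 N) its latch lets go, and it springs up when let go of.
- key2: the second key, a white block 34 x 34 mm with a flat top; its own origin is 75 mm straight below the top's centre (on the table's level while the key stands up), axes as the box's. The top of a key standing up is 20 mm above the box's lid and 75 mm above the table.
- travel3 (a joint): travel of the third key (left and right as the robot faces the box): 0 standing up, grows as it goes down, 0.010 m fully home. A free key is sprung: it starts to give at 2 N, takes 0.9 N more per mm (11 N fully home) and comes straight back up. The latched key is held nearly 4 mm down, feels firm up to about 5.5 N, then yields; pushed 4 to 5 mm deeper than that (nearly home, 10 to 13 N) its latch lets go, and it springs up when let go of.
- key3: the third key, a white block 34 x 34 mm with a flat top; its own origin is 75 mm straight below the top's centre (on the table's level while the key stands up), axes as the box's. The top of a key standing up is 20 mm above the box's lid and 75 mm above the table.
- travel4 (a joint): travel of the fourth key (rightmost) (left and right as the robot faces the box): 0 standing up, grows as it goes down, 0.010 m fully home. A free key is sprung: it starts to give at 2 N, takes 0.9 N more per mm (11 N fully home) and comes straight back up. The latched key is held nearly 4 mm down, feels firm up to about 5.5 N, then yields; pushed 4 to 5 mm deeper than that (nearly home, 10 to 13 N) its latch lets go, and it springs up when let go of.
- key4: the fourth key (rightmost), a white block 34 x 34 mm with a flat top; its own origin is 75 mm straight below the top's centre (on the table's level while the key stands up), axes as the box's. The top of a key standing up is 20 mm above the box's lid and 75 mm above the table.
- collet_nut: loose steel collet nut, 26 mm across, 18 mm high, lying on the key box's lid behind the keys; leave alone; origin at the centre of its underside
- offcut: loose wooden offcut 30 x 70 x 18 mm on the key box's lid behind the keys; leave alone; origin at the centre of its underside
- glue: loose white glue bottle, 56 mm across, 130 mm high, standing near the left end of the key box; leave alone; origin at the centre of its underside
- dowel_cup: loose empty metal cup, 72 mm across, 80 mm high, near the right end of the key box; leave alone; origin at the centre of its underside
- sanding_block: loose cork sanding block 60 x 100 x 35 mm behind the key box; leave alone; origin at the centre of its underside
- tape_roll: loose roll of paper tape lying flat, 90 mm across, 24 mm high, behind the key box; leave alone; origin at the centre of its underside
- brush: loose bench brush lying on the table to the right; leave alone; origin at the centre of its underside

How it is judged:
By the outcome, as a careful person would: the job done as asked, in the order asked, and still so for the second after the job is handed in, with the robot touching nothing.
It also fails if it takes over 48 s, if anything falls off the work surface, if the arm or the gripper's body presses on something with over 40 N, if the wrist force passes 120 N, or if a joint passes its speed limit or range.

ROBOT

A 6-joint arm with a two-finger parallel gripper is mounted at the origin on the work surface. World frame = base frame: x ahead of the robot, y to its left, z up, the work surface at z = 0. Lengths are in m, angles in rad, forces in N, time in s.
With the tool pointing down it reaches from about 0.35 to 0.975 m from the base axis. Payload 4.9 kg.
Tool frame: the origin (TCP) lies at the very end of the fingers, on their centre line; the grasp point (between the pads) lies 19 mm behind it; z points along the fingers, y is the direction in which the jaws open and shut (so a half turn about z gives the same grasp; the last joint's range is limited). The gripper opens to 85 mm and grips with 20 to 120 N. Pads are 22 mm wide; open, the fingers measure 114 mm over their backs; the gripper's body (76 mm by 85 mm) begins 54 mm behind the grasp point. The pads swing forward as they close: fully open they stand 13 mm farther back than shut.
Start: joints at [-1.259, 0.053, 1.613, -0, 1.476, -0.119], TCP at [0.261, -0.568, 0.231] pointing down, gripper open.
Joint ranges: [-3.01, 3.01], [-1.01, 2.22], [0.06, 2.58], [-1.02, 4.17], [0.09, 2.62], [-3.14, 3.14]. Speed limits (rad/s): [2.57, 2.57, 3.14, 3.14, 3.14, 3.14].

INTERFACE

Orientations are given as a unit quaternion [w, x, y, z].
In Python, from plant import monitor, eyes, manip gives the robot as it stands.
- The arm moves only by the tool step_arm, never from a script. Its argument "motion" is a list of rows, each a list of 7 numbers: the shift along the world's x, y, z scaled (see below), then the turn, a rotation vector about the world's x, y, z scaled (see below), then the closure in counts, from 0 (fully open) to 255 (shut). In form: [[x, y, z, ax, ay, az, grip], ...]. A call has 1 to 10 rows; each row is the pose to reach, as a shift and turn from the pose commanded when the call began; what a row does not reach only later rows make up. The controller multiplies each number of a shift by 0.5 m and each number of a turn by 1.5 rad. A row lasts 1/10 s, in which the tool goes at most 50 mm and 8.59 degrees, less where a joint would pass 70% of its speed; a pose out of reach is approached as far as the arm can. A call with a number of a shift or a turn outside -1 to 1 is refused whole. A call with a gripper value outside its range is refused whole. The fingers move at their own pace and stop on an object; the grip force is fixed at half the most. Time passes only in rows, so rows that repeat a pose let the fingers close. It gives the time, the measured TCP pose, the force and the opening at its end, in the units of the state.
- monitor.state(): the state, without advancing time (a new reading comes with each control period).
- eyes.grab_frame(name): name is "scene" or "side" or "wrist"; returns a dict with "pixels" (420x560x3 uint8, red, green, blue), "mtx" (3x3 intrinsics, pixels), "rvec" (rotation vector, rad) and "tvec" (3), from world to camera coordinates, as OpenCV has them; the wrist camera has in their place "hand_eye" (4x4, takes a point from camera to tool coordinates, whose origin is the TCP and whose axes are the flange's). Camera axes: x right, y down, z forward; pixel columns grow to the right and rows downward; lengths in m; the calibration is good to about 2 mm. The wrist camera is an equidistant fisheye: a pixel r from the principal point sees the ray r / f radians off the axis. A picture is of the moment at which its call begins: read the wrist's pose just before it. There is no depth.
- manip.job_done(): hands the job in, once; it reports no verdict.
Trained networks look in the newest picture that a camera, given by its name, has taken for a name from the list of things; names that differ only in an ending like _2 or _b are one class to them, and where a whole thing is asked for, a point or a joint stands for the part that bears it (a point fixed in the world has none). Each returns a list of dicts, best first, with "p" (0 to 1); they miss things now and then, are a little off and sometimes report something else, mostly with a low value. They report only what shows in the picture. A call takes as long as a camera call.
- eyes.look_for(name, camera): "box" ([centre column, centre row, width, height] in pixels, round what is visible of it).
- eyes.pinpoint(name, camera): "uv" ([column, row] in pixels: a listed point, or the origin of a listed thing).
The state is a dict: "time": time; "joint_pos": joint angles; "joint_vel": joint speeds; "joint_efforts": joint torques, N m; "tool_pos": TCP position; "tool_rot": TCP orientation; "contact_force": force on the tool from outside, world axes, zero at the start; "ft_torque": the same for the moment, N m; "gripper_width": opening from 0.0 (shut) to 1.0 (fully open).
Only numpy, scipy, OpenCV 4.12 (cv2) and the standard library are available. Lean on these libraries where they do the work, as an engineer would, in place of code of your own. Each camera call takes 0.05 s, during which the arm holds its last target.

## Working session

There is one attempt and no reset: what is moved stays moved. The work goes in short steps, Python scripts to look and compute and a tool call to move; the robot and the scene stay as the last step left them, time stands still between calls to the robot, and variables do not carry over. Pictures are saved under pics/ and viewed, and the job is handed in when it is done.

Besides the shell and the picture viewer there is one more tool, called by a JSON object that holds its "api" and its "payload", one argument or row to a line. step_arm: Moves the arm, as the interface text tells. Its arguments: {"type":"object","properties":{"motion":{"type":"array","items":{"type":"array","items":{"type":"number"}}}},"required":["motion"]}

```bash
mkdir -p pics; cat > h.py <<'E'
import numpy as np, cv2
from plant import monitor, eyes, manip
E
python3 - <<'E'
from h import *
s=monitor.state(); print({k:np.round(v,4) for k,v in s.items()})
for c in ["scene","side"]:
    f=eyes.grab_frame(c); cv2.imwrite(f"pics/{c}0.png",f["pixels"][:,:,::-1])
    R=cv2.Rodrigues(np.array(f["rvec"]))[0]; t=np.array(f["tvec"]).ravel(); K=np.array(f["mtx"])
    print(c,"cam",-R.T@t,K[0,0])
    for n,h in [("key1",0),("key2",0),("key3",0),("key4",0),("keybox",0),("glue",0),("dowel_cup",0),("collet_nut",.055),("offcut",.055)]:
        for d in eyes.pinpoint(n,c)[:4]:
            ray=R.T@np.linalg.inv(K)@np.array([*d["uv"],1]); o=-R.T@t
            p=o+ray*(h-o[2])/ray[2]
            print(n,np.round(d["uv"],1),round(d["p"],2),np.round(p,4))
E
```

```text
{'time': np.float64(0.0), 'joint_pos': array([-1.259 ,  0.0534,  1.6143, -0.    ,  1.476 , -0.119 ]), 'joint_vel': array([ 0.0011, -0.0006, -0.0008,  0.001 , -0.0003, -0.0021]), 'joint_efforts': array([-1.70000e-03, -3.93687e+01, -3.70182e+01, -1.00000e-04,
        7.10000e-03, -0.00000e+00]), 'tool_pos': array([ 0.2608, -0.5673,  0.2301]), 'tool_rot': array([-1.000e-03,  9.769e-01,  2.137e-01, -1.000e-04]), 'contact_force': array([-0.0769, -0.8291, -0.0717]), 'ft_torque': array([-0.0161,  0.0258,  0.0086]), 'gripper_width': np.float64(1.0014)}
scene cam [ 0.93881467 -0.6607783   0.75424761] 402.3871801735483
key1 [280.6 205.3] 0.7 [ 0.4861 -0.0175  0.    ]
key1 [316.2 172.7] 0.6 [0.4909 0.1573 0.    ]
key1 [305.9 182.6] 0.55 [0.4906 0.1018 0.    ]
key2 [280.6 205.3] 0.7 [ 0.4861 -0.0175  0.    ]
key2 [316.2 172.7] 0.6 [0.4909 0.1573 0.    ]
key2 [305.9 182.6] 0.55 [0.4906 0.1018 0.    ]
key3 [280.6 205.3] 0.7 [ 0.4861 -0.0175  0.    ]
key3 [316.2 172.7] 0.6 [0.4909 0.1573 0.    ]
key3 [305.9 182.6] 0.55 [0.4906 0.1018 0.    ]
key4 [280.6 205.3] 0.7 [ 0.4861 -0.0175  0.    ]
key4 [31
[... 543 characters left out ...]
 0.    ]
key1 [255.6 224.2] 0.51 [ 0.5007 -0.0184  0.    ]
key2 [247.4 198.6] 0.7 [0.491  0.1075 0.    ]
key2 [255.6 224.2] 0.51 [ 0.5007 -0.0184  0.    ]
key3 [247.4 198.6] 0.7 [0.491  0.1075 0.    ]
key3 [255.6 224.2] 0.51 [ 0.5007 -0.0184  0.    ]
key4 [247.4 198.6] 0.7 [0.491  0.1075 0.    ]
key4 [255.6 224.2] 0.51 [ 0.5007 -0.0184  0.    ]
keybox [254.5 207.7] 0.68 [0.5069 0.0593 0.    ]
keybox [250.5 187.4] 0.4 [ 0.507   0.1652 -0.    ]
glue [237.7 168.6] 0.83 [0.4775 0.2779 0.    ]
glue [303.4 187.1] 0.41 [0.6715 0.1452 0.    ]
dowel_cup [249.3 260.5] 0.93 [ 0.4661 -0.1661 -0.    ]
collet_nut [270.3 176.5] 0.61 [0.5649 0.1363 0.055 ]
offcut [275.  203.3] 0.52 [ 0.5586 -0.      0.055 ]
```

View pics/scene0.png

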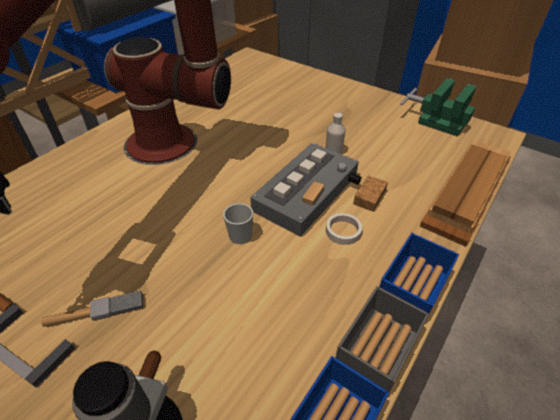

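View pics/side0.png

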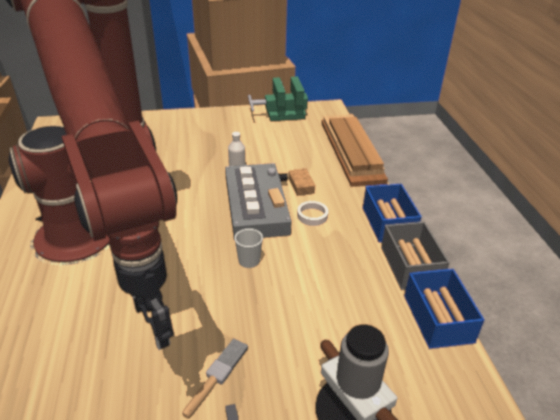

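The scene view shows the keys at about (282,189), (295,178), (307,167) and (319,155). The cup is to the right at (240,222) and the glue bottle to the left at (336,135). Next I'll segment the white tops to get their positions.

```bash
python3 - <<'E'
from h import *
out=[]
for c,(x0,y0,x1,y1) in [("scene",(245,135,370,235)),("side",(215,150,305,240))]:
    im=cv2.imread(f"pics/{c}0.png")[y0:y1,x0:x1]
    out.append(cv2.resize(im,(400 if 0 else int(im.shape[1]*4.4),int(im.shape[0]*4.4)),interpolation=cv2.INTER_CUBIC)[:396])
h=min(o.shape[0] for o in out)
big=np.hstack([o[:h,:] for o in out]); big=cv2.resize(big,(800,int(800*big.shape[0]/big.shape[1])));cv2.imwrite("pics/crop0.png",big)
for c,(x0,y0,x1,y1) in [("scene",(265,140,332,205)),("side",(236,162,262,216))]:
    f=eyes.grab_frame(c); im=f["pixels"]
    m=np.zeros(im.shape[:2],np.uint8); m[y0:y1,x0:x1]=(im[y0:y1,x0:x1].min(2)>165)
    n,l,st,ce=cv2.connectedComponentsWithStats(m)
    R=cv2.Rodrigues(np.array(f["rvec"]))[0]; t=np.array(f["tvec"]).ravel(); K=np.array(f["mtx"])
    for i in range(1,n):
        if st[i,4]<15: continue
        ray=R.T@np.linalg.inv(K)@np.array([*ce[i],1]); o=-R.T@t
        p=o+ray*(.075-o[2])/ray[2]; print(c,np.round(ce[i],1),st[i],np.round(p,4))
    print([ (np.round(d["box"],0),round(d["p"],2)) for d in eyes.look_for("keybox",c)])
E
```

```text
scene [306.6 164.5] [302 162  11   6  19] [0.4958 0.0906 0.075 ]
scene [278.6 188.8] [275 186   9   6  16] [ 0.4918 -0.0351  0.075 ]
[(array([308., 190., 119.,  93.]), 0.86)]
side [245.4 169.7] [240 166  12   8  78] [0.4911 0.153  0.075 ]
side [247.5 180.8] [242 177  12   8  74] [0.4912 0.0931 0.075 ]
side [250.1 193.6] [244 190  12   8  79] [0.4912 0.0283 0.075 ]
side [252.4 205.2] [247 201  12   9  91] [ 0.4914 -0.027   0.075 ]
[(array([253., 209.,  16.,  13.]), 0.34)]
```

View pics/crop0.png

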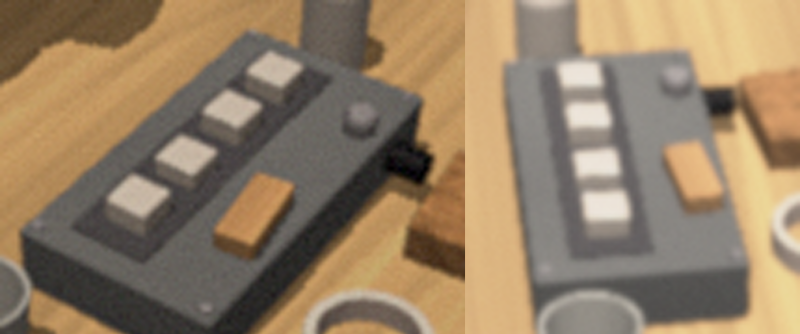

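Yaw is near 0, with the row at x≈0.491. The keys are at y≈0.153, 0.093, 0.03 and -0.03. I'll shut the gripper, move above the box and refine with the wrist camera.

{"api": "step_arm", "payload": {
  "motion": [
    [0.32,0.9,0.1,0,0,-0.287,255],
    [0.32,0.9,0.1,0,0,-0.287,255],
    [0.32,0.9,0.1,0,0,-0.287,255],
    [0.32,0.9,0.1,0,0,-0.287,255],
    [0.32,0.9,0.1,0,0,-0.287,255],
    [0.32,0.9,0.1,0,0,-0.287,255],
    [0.32,0.9,0.1,0,0,-0.287,255],
    [0.32,0.9,0.1,0,0,-0.287,255],
    [0.32,0.9,0.1,0,0,-0.287,255],
    [0.32,0.9,0.1,0,0,-0.287,255]
  ]
}}

```text
time: 2.2
tool_pos: [0.4216, -0.1151, 0.2822]
tool_rot: [0.0, 1.0, 0.001, 0.001]
contact_force: [0.1, -0.1, -0.7]
gripper_width: -0.001
```

{"api": "step_arm", "payload": {
  "motion": [
    [0.1,0.356,0.04,0,0,0,255],
    [0.1,0.356,0.04,0,0,0,255],
    [0.1,0.356,0.04,0,0,0,255],
    [0.1,0.356,0.04,0,0,0,255],
    [0.1,0.356,0.04,0,0,0,255],
    [0.1,0.356,0.04,0,0,0,255],
    [0.1,0.356,0.04,0,0,0,255]
  ]
}}

```text
time: 2.9
tool_pos: [0.4708, 0.0594, 0.301]
tool_rot: [0.0, 1.0, -0.0, -0.0]
contact_force: [0.8, -0.5, -0.3]
gripper_width: 0.003
```

```bash
python3 - <<'E'
from h import *
from scipy.spatial.transform import Rotation as Ro
s=monitor.state(); f=eyes.grab_frame("wrist"); im=f["pixels"]; cv2.imwrite("pics/w0.png",im[:,:,::-1])
print(f["mtx"],f["hand_eye"])
q=s["tool_rot"]; R=Ro.from_quat([q[1],q[2],q[3],q[0]]).as_matrix(); p0=np.array(s["tool_pos"]); print(p0)
K=np.array(f["mtx"]);H=np.array(f["hand_eye"])
def ground(uv,h):
    d=(np.array(uv)-K[:2,2])/[K[0,0],K[1,1]]; r=np.linalg.norm(d); 
    v=np.array([*(d/r*np.sin(r)),np.cos(r)]); o=R@H[:3,3]+p0; w=R@H[:3,:3]@v
    return o+w*(h-o[2])/w[2]
for n in ["key1","keybox"]:
  for d in eyes.look_for(n,"wrist")[:4]: print(n,np.round(d["box"],1),round(d["p"],2),np.round(ground(d["box"][:2],.075),4))
for d in eyes.pinpoint("key1","wrist")[:4]: print(np.round(d["uv"],1),round(d["p"],2),np.round(ground(d["uv"],0),4))
m=(im.min(2)>165).astype(np.uint8)
n,l,st,ce=cv2.connectedComponentsWithStats(m)
for i in range(1,n):
    if 150<st[i,4]<5000: print(np.round(ce[i],1),st[i],np.round(ground(ce[i],.075),4))
E
```

```text
[[325.1922621    0.         280.29848896]
 [  0.         325.1922621  205.63190768]
 [  0.           0.           1.        ]] [[-1.92422770e-04 -9.57002769e-01 -2.90078717e-01  7.44117774e-02]
 [ 9.99998566e-01  3.03966148e-04 -1.66616477e-03 -5.89103278e-04]
 [ 1.68269841e-03 -2.90078622e-01  9.57001338e-01 -1.43094568e-01]
 [ 0.00000000e+00  0.00000000e+00  0.00000000e+00  1.00000000e+00]]
[0.47077512 0.05938129 0.30104652]
key1 [349.4 154.7  28.   27.4] 0.8 [ 0.4948 -0.0195  0.075 ]
key1 [197.9 153.3  35.7  33.2] 0.74 [0.4969 0.1565 0.075 ]
key1 [300.1 154.6  31.5  34.9] 0.7 [0.4941 0.0379 0.075 ]
key1 [246.7 153.8  33.3  33.5] 0.6 [0.4952 0.099  0.075 ]
keybox [274.6 126.6 242.7 149.6] 0.73 [0.5262 0.0669 0.075 ]
keybox [244.8 153.9  31.8  30.7] 0.31 [0.4951 0.1011 0.075 ]
[252.1 149.2] 0.85 [0.4914 0.0993 0.    ]
[340.9 149.5] 0.83 [ 0.4916 -0.0233  0.    ]
[209.5 146.9] 0.79 [0.4957 0.1589 0.    ]
[296.1 147. ] 0.76 [0.4942 0.039  0.    ]
[327.7  27.8] [293   0  69  50 849] [0.6417 0.0072 0.075 ]
[249.3 159.4] [233 141  27  28 390] [0.4886 0.0961 0.075 ]
[298.2 154.1] [285 141  28  28 747] [0.4947 0.04   0.075 ]
[349.5 155.5] [336 142  28  28 747] [ 0.4939 -0.0197  0.075 ]
[454.5 181.2] [432 154  47  55 366] [ 0.4659 -0.1632  0.075 ]
[ 80.9 182.3] [ 72 172  18  22 303] [0.4658 0.3261 0.075 ]
```

View pics/w0.png

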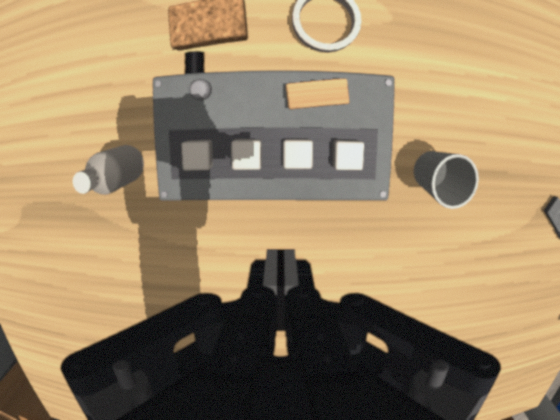

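The wrist view shows all four keys in a row at (198,153), (248,154), (299,154) and (349,155). That puts them at x≈0.494 and y≈0.158, 0.099, 0.0395 and -0.0195, with yaw≈0, which agrees with the side camera to within about 5 mm. Next I'll go over key 1.

{"api": "step_arm", "payload": {
  "motion": [
    [0.046,0.198,-0.2,0,0,0,255],
    [0.046,0.198,-0.2,0,0,0,255],
    [0.046,0.198,-0.4,0,0,0,255],
    [0.046,0.198,-0.4,0,0,0,255],
    [0.046,0.198,-0.43,0,0,0,255],
    [0.046,0.198,-0.43,0,0,0,255],
    [0.046,0.198,-0.43,0,0,0,255],
    [0.046,0.198,-0.43,0,0,0,255],
    [0.046,0.198,-0.43,0,0,0,255]
  ]
}}

```text
time: 4.0
tool_pos: [0.4965, 0.159, 0.09]
tool_rot: [-0.0, 1.0, -0.0, 0.003]
contact_force: [-0.2, -0.2, 0.4]
gripper_width: -0.002
```

```bash
python3 - <<'E'
from h import *
s=monitor.state(); print({k:np.round(s[k],5) for k in ["time","tool_pos","contact_force"]})
f=eyes.grab_frame("side"); cv2.imwrite("pics/s1.png",cv2.resize(f["pixels"][130:250,190:330,::-1],(700,600),interpolation=cv2.INTER_CUBIC))
for i in range(4):
  s=monitor.state(); print(np.round(s["contact_force"],2),np.round(s["tool_pos"],5))
E
```

```text
{'time': np.float64(4.0), 'tool_pos': array([0.4965 , 0.15901, 0.08998]), 'contact_force': array([-0.23174, -0.23154,  0.40745])}
[ 0.06 -0.11  0.28] [0.49617 0.15904 0.08959]
[ 0.06 -0.11  0.28] [0.49617 0.15904 0.08959]
[ 0.06 -0.11  0.28] [0.49617 0.15904 0.08959]
[ 0.06 -0.11  0.28] [0.49617 0.15904 0.08959]
```

View pics/s1.png

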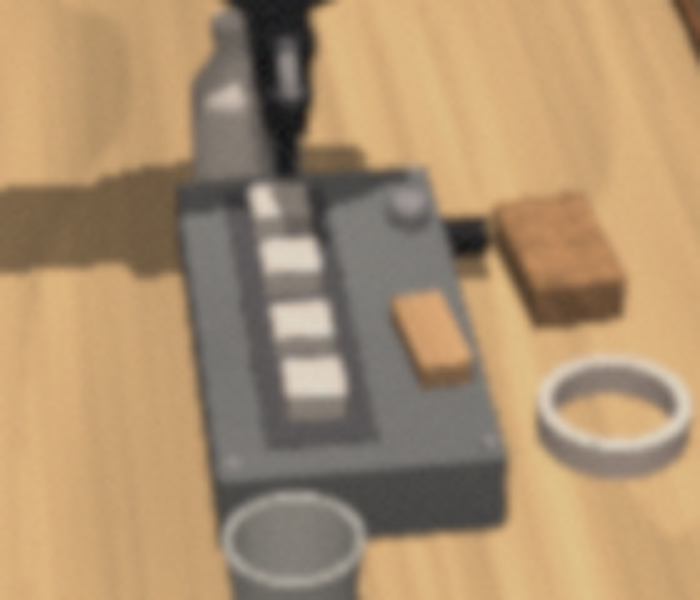

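The fingertip is over key 1, and key 3's front face looks shorter than the others. I'll tap key 1 slowly.

{"api": "step_arm", "payload": {
  "motion": [
    [-0.006,-0.002,-0.012,0,0,0,255],
    [-0.006,-0.002,-0.022,0,0,0,255],
    [-0.006,-0.002,-0.026,0,0,0,255],
    [-0.006,-0.002,-0.03,0,0,0,255],
    [-0.006,-0.002,-0.032,0,0,0,255],
    [-0.006,-0.002,-0.032,0,0,0,255]
  ]
}}

```text
time: 4.65
tool_pos: [0.4911, 0.1581, 0.0707]
tool_rot: [0.0, 1.0, 0.0, -0.0]
contact_force: [-2.0, -0.7, 5.0]
gripper_width: 0.001
```

{"api": "step_arm", "payload": {
  "motion": [
    [0,0,0.004,0,0,0,255],
    [0,0,0.004,0,0,0,255]
  ]
}}

```text
time: 4.85
tool_pos: [0.4911, 0.1581, 0.0727]
tool_rot: [0.0, 1.0, 0.0, 0.0]
contact_force: [-1.7, -1.7, 3.3]
gripper_width: 0.004
```

Key 1 still pushes back with 3.3 N after a 2 mm retreat, so it is springy. Next, key 2.

{"api": "step_arm", "payload": {
  "motion": [
    [0,0,0.02,0,0,0,255],
    [0,0,0.04,0,0,0,255],
    [0,0,0.04,0,0,0,255],
    [0,-0.06,0.04,0,0,0,255],
    [0,-0.119,0.04,0,0,0,255],
    [0,-0.119,0.04,0,0,0,255],
    [0,-0.119,0.02,0,0,0,255],
    [0,-0.119,0.01,0,0,0,255],
    [0,-0.119,0.008,0,0,0,255],
    [0,-0.119,0.008,0,0,0,255]
  ]
}}

```text
time: 5.85
tool_pos: [0.4906, 0.0992, 0.0757]
tool_rot: [-0.0, 1.0, 0.001, -0.001]
contact_force: [-0.2, 0.8, -0.4]
gripper_width: 0.004
```

{"api": "step_arm", "payload": {
  "motion": [
    [0,0,-0.004,0,0,0,255],
    [0,0,-0.006,0,0,0,255],
    [0,0,-0.006,0,0,0,255]
  ]
}}

```text
time: 6.15
tool_pos: [0.4912, 0.0991, 0.0737]
tool_rot: [-0.0, 1.0, 0.0, 0.0]
contact_force: [-0.8, 1.7, 3.1]
gripper_width: 0.0
```

{"api": "step_arm", "payload": {
  "motion": [
    [0,0,-0.002,0,0,0,255],
    [0,0,-0.004,0,0,0,255],
    [0,0,-0.004,0,0,0,255]
  ]
}}

```text
time: 6.45
tool_pos: [0.4913, 0.0989, 0.0717]
tool_rot: [-0.0, 1.0, 0.0, 0.0]
contact_force: [-1.4, 2.2, 3.9]
gripper_width: 0.002
```

{"api": "step_arm", "payload": {
  "motion": [
    [0,0,0.02,0,0,0,255],
    [0,0,0.04,0,0,0,255],
    [0,0,0.04,0,0,0,255],
    [0,-0.06,0.04,0,0,0,255],
    [0,-0.119,0.04,0,0,0,255],
    [0,-0.119,0.04,0,0,0,255],
    [0,-0.119,0.02,0,0,0,255],
    [0,-0.119,0.01,0,0,0,255],
    [0,-0.119,0.006,0,0,0,255],
    [0,-0.119,0.006,0,0,0,255]
  ]
}}

```text
time: 7.45
tool_pos: [0.4903, 0.0397, 0.0733]
tool_rot: [-0.0, 1.0, 0.001, -0.001]
contact_force: [0.2, -0.6, -0.0]
gripper_width: 0.004
```

Key 2 is springy. Key 3 gives no contact at 0.0733, so it sits low; I'll continue down gently.

{"api": "step_arm", "payload": {
  "motion": [
    [0,0,-0.002,0,0,0,255],
    [0,0,-0.003,0,0,0,255],
    [0,0,-0.003,0,0,0,255]
  ]
}}

```text
time: 7.75
tool_pos: [0.4911, 0.0392, 0.0729]
tool_rot: [0.0, 1.0, 0.0, 0.0]
contact_force: [0.5, 0.2, 0.5]
gripper_width: -0.001
```

{"api": "step_arm", "payload": {
  "motion": [
    [0,0,-0.001,0,0,0,255],
    [0,0,-0.002,0,0,0,255],
    [0,0,-0.002,0,0,0,255]
  ]
}}

```text
time: 8.05
tool_pos: [0.491, 0.0391, 0.0718]
tool_rot: [-0.0, 1.0, 0.0, -0.0]
contact_force: [1.0, 0.2, -0.6]
gripper_width: -0.002
```

{"api": "step_arm", "payload": {
  "motion": [
    [0,0,-0.001,0,0,0,255],
    [0,0,-0.002,0,0,0,255],
    [0,0,-0.002,0,0,0,255]
  ]
}}

```text
time: 8.35
tool_pos: [0.4911, 0.0391, 0.0712]
tool_rot: [0.0, 1.0, 0.0, 0.0]
contact_force: [-1.9, -0.1, 2.5]
gripper_width: -0.002
```

{"api": "step_arm", "payload": {
  "motion": [
    [0,0,-0.001,0,0,0,255],
    [0,0,-0.001,0,0,0,255]
  ]
}}

```text
time: 8.55
tool_pos: [0.4912, 0.0391, 0.0708]
tool_rot: [0.0, 1.0, 0.0, 0.0]
contact_force: [-2.6, 0.9, 5.3]
gripper_width: 0.002
```

{"api": "step_arm", "payload": {
  "motion": [
    [0,0,0.02,0,0,0,255],
    [0,0,0.04,0,0,0,255],
    [0,0,0.04,0,0,0,255],
    [0,-0.06,0.04,0,0,0,255],
    [0,-0.119,0.04,0,0,0,255],
    [0,-0.119,0.04,0,0,0,255],
    [0,-0.119,0.02,0,0,0,255],
    [0,-0.119,0.012,0,0,0,255],
    [0,-0.119,0.01,0,0,0,255],
    [0,-0.119,0.01,0,0,0,255]
  ]
}}

```text
time: 9.55
tool_pos: [0.4905, -0.0197, 0.0749]
tool_rot: [-0.0, 1.0, 0.001, -0.001]
contact_force: [-0.5, -0.3, 2.6]
gripper_width: 0.003
```

{"api": "step_arm", "payload": {
  "motion": [
    [0,0,-0.003,0,0,0,255],
    [0,0,-0.005,0,0,0,255],
    [0,0,-0.005,0,0,0,255]
  ]
}}

```text
time: 9.85
tool_pos: [0.4911, -0.02, 0.073]
tool_rot: [-0.0, 1.0, 0.0, 0.0]
contact_force: [-1.4, 1.6, 4.2]
gripper_width: 0.004
```

Key 4 is springy, and key 3 is the firm one (2.5 to 5.3 N in 0.4 mm). I'll go back and press key 3.

{"api": "step_arm", "payload": {
  "motion": [
    [0,0,0.02,0,0,0,255],
    [0,0,0.04,0,0,0,255],
    [0,0,0.04,0,0,0,255],
    [0,0.06,0.04,0,0,0,255],
    [0,0.119,0.04,0,0,0,255],
    [0,0.119,0.04,0,0,0,255],
    [0,0.119,0.02,0,0,0,255],
    [0,0.119,0.008,0,0,0,255],
    [0,0.119,0,0,0,0,255],
    [0,0.119,0,0,0,0,255]
  ]
}}

```text
time: 10.85
tool_pos: [0.4905, 0.0385, 0.0719]
tool_rot: [-0.0, 1.0, -0.0, -0.001]
contact_force: [0.4, -0.1, -0.4]
gripper_width: -0.0
```

{"api": "step_arm", "payload": {
  "motion": [
    [0,0,-0.004,0,0,0,255],
    [0,0,-0.007,0,0,0,255],
    [0,0,-0.01,0,0,0,255],
    [0,0,-0.012,0,0,0,255],
    [0,0,-0.012,0,0,0,255]
  ]
}}

```text
time: 11.35
tool_pos: [0.4913, 0.0387, 0.0683]
tool_rot: [0.0, 1.0, 0.0, -0.0]
contact_force: [-5.2, -2.0, 8.5]
gripper_width: 0.001
```

{"api": "step_arm", "payload": {
  "motion": [
    [0,0,-0.002,0,0,0,255],
    [0,0,-0.003,0,0,0,255],
    [0,0,-0.003,0,0,0,255]
  ]
}}

```text
time: 11.65
tool_pos: [0.4913, 0.0387, 0.0671]
tool_rot: [0.0, 1.0, 0.0, -0.0]
contact_force: [-5.7, -0.7, 10.3]
gripper_width: -0.002
```

{"api": "step_arm", "payload": {
  "motion": [
    [0,0,-0.001,0,0,0,255],
    [0,0,-0.002,0,0,0,255],
    [0,0,-0.002,0,0,0,255]
  ]
}}

```text
time: 11.95
tool_pos: [0.4914, 0.0387, 0.0662]
tool_rot: [0.0, 1.0, 0.0, -0.0]
contact_force: [-5.6, -1.4, 11.5]
gripper_width: -0.004
```

{"api": "step_arm", "payload": {
  "motion": [
    [0,0,-0.001,0,0,0,255],
    [0,0,-0.002,0,0,0,255],
    [0,0,-0.002,0,0,0,255]
  ]
}}

```text
time: 12.25
tool_pos: [0.4914, 0.0386, 0.0653]
tool_rot: [0.0, 1.0, 0.0, -0.0]
contact_force: [-5.9, -0.8, 11.4]
gripper_width: 0.0
```

Key 3 is near home. I'll rise to 73.5 mm and check that the key follows up.

{"api": "step_arm", "payload": {
  "motion": [
    [0,0,0.004,0,0,0,255],
    [0,0,0.008,0,0,0,255],
    [0,0,0.012,0,0,0,255],
    [0,0,0.016,0,0,0,255],
    [0,0,0.016,0,0,0,255],
    [0,0,0.016,0,0,0,255]
  ]
}}

```text
time: 12.85
tool_pos: [0.4913, 0.0388, 0.0718]
tool_rot: [0.0, 1.0, 0.0, 0.0]
contact_force: [-1.6, -1.2, 4.4]
gripper_width: 0.0
```

At 0.0718 there is now 4.4 N, where before the press there was none, so the latch has let go. I'll lift clear and look.

{"api": "step_arm", "payload": {
  "motion": [
    [0,0,0.02,0,0,0,255],
    [0,0,0.1,0,0,0,255],
    [0,0,0.2,0,0,0,255],
    [-0.06,0,0.3,0,0,0,255],
    [-0.1,0,0.4,0,0,0,255],
    [-0.1,0,0.46,0,0,0,255],
    [-0.1,0,0.46,0,0,0,255],
    [-0.1,0,0.46,0,0,0,255]
  ]
}}

```text
time: 13.65
tool_pos: [0.4414, 0.0393, 0.3026]
tool_rot: [-0.0, 1.0, 0.0, 0.002]
contact_force: [0.4, -1.6, -1.0]
gripper_width: -0.0
```

```bash
python3 - <<'E'
from h import *
f=eyes.grab_frame("side"); a=cv2.resize(f["pixels"][150:250,215:315,::-1],(395,395),interpolation=cv2.INTER_CUBIC)
b=cv2.resize(cv2.imread("pics/side0.png")[150:250,215:315],(395,395),interpolation=cv2.INTER_CUBIC)
cv2.imwrite("pics/s2.png",np.hstack([b,a]))
s=monitor.state(); print(s["time"],s["tool_pos"],s["contact_force"])
E
```

```text
13.7 [0.4408028  0.03929799 0.30068358] [-0.36488544 -0.04880714 -1.08975496]
```

View pics/s2.png

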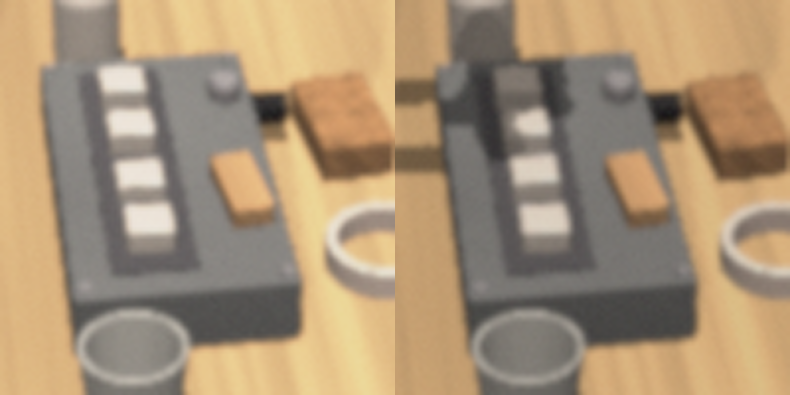

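In the right-hand (after) picture, the third key at (535,172) has risen level with the others. The nut, offcut, bottle, cup, tape and block have not moved, so I'm handing in.

```bash
python3 -c "
from h import *
print(manip.job_done())"
```

```text
the job is handed in; nothing more can be done
None
```

I found the latched key, which was the third from the left, and released it. All four keys look up and level, and the job was handed in at about 13.7 s.

- **Taps:** I tapped keys 1 to 4 singly from left to right, with peak readings of about 4 to 5 N.
    - **Keys 1, 2 and 4:** these were springy. They met the finger at about 75 mm, and the force changed only gradually with depth.
    - **Key 3:** this sat low, with no contact until about 71 mm. It then felt firm, going from 2.5 to 5.3 N within 0.4 mm.
- **Press:** after all four taps I pressed key 3 down to 65.3 mm, at about 11.5 N. On the way up it still pushed back with 4.4 N at 71.8 mm, where there had been no contact before, so the latch had let go.
- **Final check:** the last side picture shows key 3 raised level with the others. The nut, offcut, bottle, cup, sanding block and tape roll look unmoved. The brush was outside that picture, and the arm only started well above it.
- **Disagreements:** the cameras differed by up to about 5 mm on where the keys were, which fits well within the 34 mm key tops. I also read the commanded height about 3 mm wrong on key 1, so its tap went about 4 mm down, still far from home.

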